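Set out a gauge block with the sprung tongs

TASK

Take the sprung tongs, squeeze them shut on the taller of the two steel gauge blocks, lift it and set it down upright, without dropping it, near the middle of the top of the flat-lying steel block with holes, so that it can take up the block's temperature. Then stand the tongs back upright on their green pad at the spot where they stood. Only the tongs may touch the taller gauge block, never the gripper; leave the shorter gauge block where it is.

Things in the scene. Friction and masses are not known exactly. Their poses are not given: they have to be found in the camera images.
- tongs: Sprung tongs, 118 mm tall, 0.1 kg, standing on open white jaws, steel bow on top, on a green pad (90 x 100 mm, 4 mm thick). Origin at the underside, midway between the jaws; z up; the arms close along y. Jaws: 30 mm wide (x), 20 tall, 5 thick, gaping 34 mm inside, 46 outside. To grip a block the jaws' undersides go to about 3 mm above what it stands on.
- tongs_grip (a point): Where to pinch the tongs, along their y: midway between the blue plates (26 mm wide in x), 64 mm above the jaws' underside, 54 below the bow's top; plates reach 18 mm up and down. Free width 42 mm at upper, 50 at lower ends. Squeezed to 46: held, jaws gape 26; to 36: jaws shut on 9 mm. Spring 3 to 7 N; squeeze with 20 to 40 N. Back to 46 drops the block, keeps the tongs.
- gauge_tall: The taller gauge block: bright steel bar 9 mm thick (own x), 35 mm long (own y), 20 mm tall, 0.05 kg, standing on the plate. Origin at the centre of its underside, z up. Grip it with the tongs across the 9 mm.
- gauge_short: The shorter gauge block: the same but 10 mm tall, standing nearby; to be left alone. Origin at the centre of its underside.
- steel_block: Grey steel block with round holes, lying flat on the plate, 51 mm (x) by 76 mm (y) by 25 mm tall, loose but heavy (0.76 kg). Origin at the centre of its underside; its flat top is 25 mm above. (The brighter block of the same sort standing on edge at the back is not meant.)
There are look-alikes about, which are no part of the job. What is meant by the tongs is not black, and is the larger of those in its own colour.

How it is judged:
By the outcome, as a careful person would: the job done as asked, in the order asked, and still so for the second after the job is handed in, with the robot touching nothing.
It also fails if it takes over 58 s, if anything falls off the work surface, if the arm or the gripper's body presses on something with over 40 N, if the wrist force passes 120 N, or if a joint passes its speed limit or range.

ROBOT

A 7-joint arm with a two-finger parallel gripper is mounted at the origin on the work surface; the furniture and walls round the work are solid. World frame = base frame: x ahead of the robot, y to its left, z up, the work surface at z = 0. Lengths are in m, angles in rad, forces in N, time in s.
With the tool pointing down it reaches from about 0.35 to 0.9 m from the base axis. Payload 8.1 kg.
Tool frame: the origin (TCP) lies midway between the tips of the shut fingers; the grasp point (between the pads) lies behind it (arm.tcp_to_grasp is the z of the grasp point in the tool frame, in m); z points along the fingers, y is the line along which they close (so a half turn about z gives the same grasp; the last joint's range is limited). The gripper opens to 92 mm and grips with 3 to 60 N. Pads are 19 mm wide; open, the fingers measure 130 mm over their backs; the gripper's body (75 mm by 190 mm) begins 47 mm behind the grasp point.
Start: joints at [1.236, 0.434, 0.025, 1.573, -0.012, 1.134, -0.075], TCP at [0.144, -0.608, 0.195] pointing down, gripper open.
Joint ranges: [-2.62, 2.62], [-0.44, 2.09], [-1.27, 1.32], [0.08, 2.57], [-1.32, 4.46], [0.12, 2], [-2.74, 2.74]. Speed limits (rad/s): [2.22, 2.22, 3.01, 3.01, 3.14, 3.14, 3.14].

INTERFACE

Orientations are given as a rotation vector (axis times angle).
In Python, from cell import readout, vision, arm gives the robot as it stands.
- The arm moves only by the tool carry_out, never from a script. Its argument "increments" is one flat list of numbers, 6 for each row, row after row: the shift along the world's x, y, z in mm, then the turn, a rotation vector about the world's x, y, z in rad. In form: [tx, ty, tz, wx, wy, wz, tx, ty, tz, wx, wy, wz, ...]. A call has 1 to 20 rows; each row shifts and turns the commanded pose from where the row before left it; what a row does not reach is not made up. A row lasts 1/8 s, in which the tool goes at most 62.5 mm and 10.7 degrees, less where a joint would pass 70% of its speed; a pose out of reach is approached as far as the arm can. A call with a gripper value outside its range is refused whole. "grip" is the closure, from 0 (fully open) to 1 (shut), set as the call begins (left out, the last holds). The fingers move at their own pace and stop on an object; "newtons" is the grip in N (left out, the last holds). Time passes only in rows, so rows that do not move let the fingers close. It gives the time, the measured TCP pose, the force, the opening and the grip force at its end, in the units of the state.
- readout.observe(): the state, without advancing time (a new reading comes with each control period).
- vision.get_image(name): name is "side" or "top" or "wrist"; returns the picture (400x640x3 uint8, red, green, blue); there is no depth.
- vision.calibration(name): a dict with "fov_y" (degrees; the focal length in pixels is half the picture's height over the tangent of half this angle, whatever the lens; pixels are square), "cx", "cy" (the principal point, pixels), "pose" (4x4, takes a point from camera to world coordinates). Camera axes: x right, y up, looking along -z (the intrinsics and any distortion apply to the point x, -y, -z); pixel columns grow to the right and rows downward; lengths in m; the calibration is good to about 2 mm. A picture is of the moment at which its call begins: read the wrist's pose just before it. calibration takes no time and is no camera call; for the wrist camera it gives the pose at the moment of the call.
- arm.sign_off(): hands the job in; it is judged then, once.
The state is a dict: "clock": time; "joints": joint angles; "dq": joint speeds; "joint_efforts": joint torques, N m; "position": TCP position; "ee_rot": TCP orientation; "force": force on the tool from outside, world axes, zero at the start; "ft_torque": the same for the moment, N m; "width": opening from 0.0 (shut) to 1.0 (fully open); "gripper_force": force on a finger pad.
Only numpy, scipy, OpenCV 4.12 (cv2) and the standard library are available. Lean on these libraries where they do the work, as an engineer would, in place of code of your own. Each camera call takes 0.05 s, during which the arm holds its last target. There are 200 camera calls.

## Working session

There is one attempt and no reset: what is moved stays moved. The work goes in short steps, Python scripts to look and compute and a tool call to move; the robot and the scene stay as the last step left them, time stands still between calls to the robot, and variables do not carry over. Pictures are saved under pics/ and viewed, at most 13 in all, crops included, and the job is handed in when it is done.

Besides the shell and the picture viewer there is one more tool, called after "Call:" as name(argument=value, ...) on one line, values as JSON. carry_out: Moves the arm, as the interface text tells. Its arguments: {"type":"object","properties":{"increments":{"type":"array","items":{"type":"number"}},"grip":{"type":"number"},"newtons":{"type":"number"}},"required":["increments"]}

```bash
ls; mkdir -p pics
cat > h.py <<'E'
import numpy as np,cv2
from cell import readout,vision,arm
def ray(c,u,v):
    f=200/np.tan(np.radians(c['fov_y'])/2)
    d=np.array([(u-c['cx'])/f,-(v-c['cy'])/f,-1.]);P=np.array(c['pose'])
    return P[:3,3],P[:3,:3]@d
def onz(c,u,v,z):
    o,d=ray(c,u,v);return o+d*(z-o[2])/d[2]
def proj(c,p):
    P=np.array(c['pose']);q=P[:3,:3].T@(np.asarray(p)-P[:3,3]);f=200/np.tan(np.radians(c['fov_y'])/2)
    return c['cx']+f*q[0]/-q[2],c['cy']-f*q[1]/-q[2]
def grab(n,name=None):
    c=vision.calibration(n);im=vision.get_image(n)
    if name: cv2.imwrite('pics/'+name,im[:,:,::-1])
    return c,im
E
python3 - <<'E'
from h import *
for n in('side','top'):
    c,im=grab(n,n+'0.png');print(n,c)
print(readout.observe(),arm.tcp_to_grasp)
E
```

```text
pics
side {'fov_y': 54.032829989291926, 'cx': 316.8987859884171, 'cy': 195.0472895657466, 'pose': array([[-0.96700084,  0.14660153, -0.20836833,  0.35355898],
       [-0.25406739, -0.49405497,  0.83148028,  0.58925027],
       [ 0.01895087,  0.85698172,  0.51499824,  0.5243782 ],
       [ 0.        ,  0.        ,  0.        ,  1.        ]])}
top {'fov_y': 51.128789603822, 'cx': 313.7584061290852, 'cy': 191.40864075684675, 'pose': array([[ 0.01045308,  0.98969469, -0.1428116 ,  0.38005664],
       [-0.99991142,  0.01152231,  0.00666204, -0.12756132],
       [ 0.00823891,  0.14272931,  0.98972747,  1.1588796 ],
       [ 0.        ,  0.        ,  0.        ,  1.        ]])}
{'clock': 0.1, 'joints': array([ 1.23638026,  0.43514223,  0.02502025,  1.57397999, -0.01160743,
        1.13400799, -0.07507309]), 'dq': array([ 0.00278144, -0.00193757, -0.00074833, -0.00327063, -0.0007087 ,
        0.00033421, -0.00169972]), 'joint_efforts': array([ 3.46444882e-03, -6.69132400e+01,  9.88377593e-01, -3.15150797e+01,
       -6.05705101e-02,  3.74820444e-02,  4.49551283e-05]), 'position': array([ 0.14339893, -0.60782235,  0.194141  ]), 'ee_rot': array([-3.11917829e+00, -3.63026995e-01,  4.69213476e-04]), 'force': array([ 0.78397075, -0.13113002, -0.0738526 ]), 'ft_torque': array([-0.00458188,  0.02285621, -0.02431638]), 'gripper_force': 0.0, 'width': 0.997874697463196} -0.0188
```

View pics/top0.png

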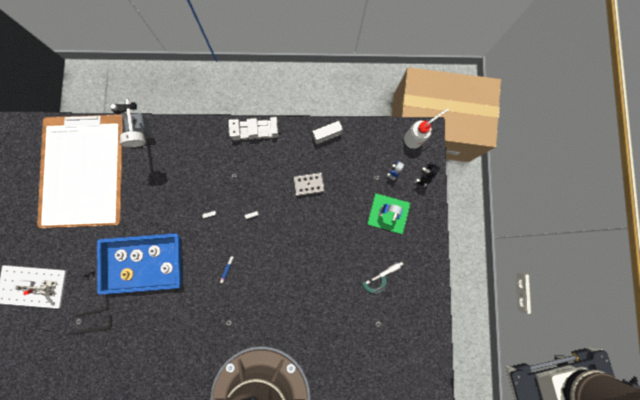

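View pics/side0.png

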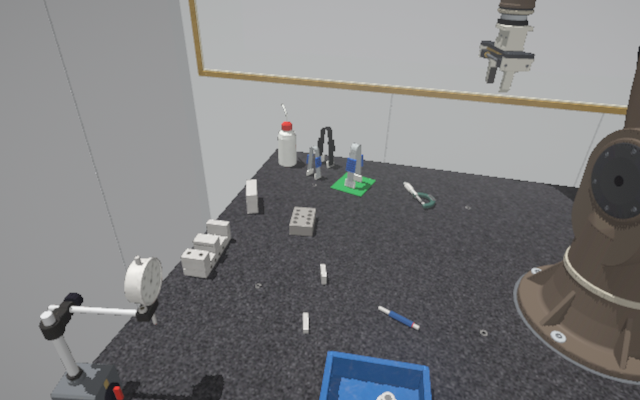

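Tongs candidates: the black pair at top (427,176), the small blue/steel pair at (396,171), and the larger blue pair on the green pad at (389,213). The last fits: it isn't black, it's the larger of its colour and it's on the green pad. Gauge blocks are at top (209,214) and (251,215), or side (306,323) and (323,274). The flat block with holes is at top (309,185). I'll confirm these in one enlarged composite.

Run:
```python
from h import *
T=cv2.imread('pics/top0.png');S=cv2.imread('pics/side0.png')
def cr(I,x,y,w,h,W,H): return cv2.resize(I[y:y+h,x:x+w],(W,H),interpolation=cv2.INTER_CUBIC)
a=np.hstack([cr(T,360,150,80,90,266,300),cr(T,190,165,140,75,534,300)])
b=np.hstack([cr(S,295,120,100,75,400,300),cr(S,280,200,80,140,171,300),cr(S,290,255,50,60,229,300)])
cv2.imwrite('pics/comp.png',np.vstack([a,b]))
ct=vision.calibration('top');cs=vision.calibration('side')
# masks
hsv=cv2.cvtColor(T,cv2.COLOR_BGR2HSV)
m=cv2.inRange(hsv,(45,120,60),(80,255,255))
cnt=[c for c in cv2.findContours(m,cv2.RETR_EXTERNAL,cv2.CHAIN_APPROX_NONE)[0] if cv2.contourArea(c)>200]
allp=np.vstack(cnt);r=cv2.minAreaRect(allp);print('pad',r)
q=cv2.boxPoints(r);W=np.array([onz(ct,u,v,.004) for u,v in q]);print(W.round(4),W.mean(0),[np.linalg.norm(W[i]-W[i-1]) for i in range(4)])
g=cv2.cvtColor(T,cv2.COLOR_BGR2GRAY)
for nm,(x,y,w,h),z,th in [('gL',(195,200,30,28),.015,120),('gR',(238,202,30,28),.015,120),('blk',(285,165,50,40),.025,110)]:
    mm=np.zeros_like(g);mm[y:y+h,x:x+w]=(g[y:y+h,x:x+w]>th)*255
    if nm=='blk': mm=cv2.morphologyEx(mm,cv2.MORPH_CLOSE,np.ones((7,7)))
    c=max(cv2.findContours(mm,cv2.RETR_EXTERNAL,cv2.CHAIN_APPROX_NONE)[0],key=cv2.contourArea)
    r=cv2.minAreaRect(c);q=cv2.boxPoints(r);Wp=np.array([onz(ct,u,v,z) for u,v in q])
    e=[Wp[1]-Wp[0],Wp[2]-Wp[1]];print(nm,np.round(r[0],1),Wp.mean(0).round(4),[(round(np.linalg.norm(k),4),round(np.degrees(np.arctan2(k[1],k[0])),1)) for k in e])
    print('  in side', proj(cs,Wp.mean(0)))
```

```text
pad ((388.5332336425781, 213.37554931640625), (37.039005279541016, 33.04523468017578), 14.931418418884277)
[[ 0.4559 -0.2817  0.004 ]
 [ 0.5452 -0.3061  0.004 ]
 [ 0.5195 -0.4057  0.004 ]
 [ 0.4307 -0.3802  0.004 ]] [ 0.48781424 -0.34340303  0.004     ] [np.float64(0.10167315270098709), np.float64(0.09265170296361011), np.float64(0.10280431258323118), np.float64(0.09243946297346566)]
gL [208.7 214. ] [0.4792 0.1518 0.015 ] [(np.float64(0.0376), np.float64(-73.2)), (np.float64(0.0126), np.float64(-161.8))]
  in side (np.float64(304.862543258183), np.float64(316.4985029356588))
gR [251.  214.5] [0.4793 0.036  0.015 ] [(np.float64(0.0389), np.float64(-72.5)), (np.float64(0.0124), np.float64(-161.8))]
  in side (np.float64(321.75947654163656), np.float64(270.89454780636845))
blk [308.3 183.5] [ 0.5657 -0.1199  0.025 ] [(np.float64(0.0807), np.float64(-81.0)), (np.float64(0.0548), np.float64(-171.6))]
  in side (np.float64(301.7660983144441), np.float64(215.51093256065633))
```

View pics/comp.png

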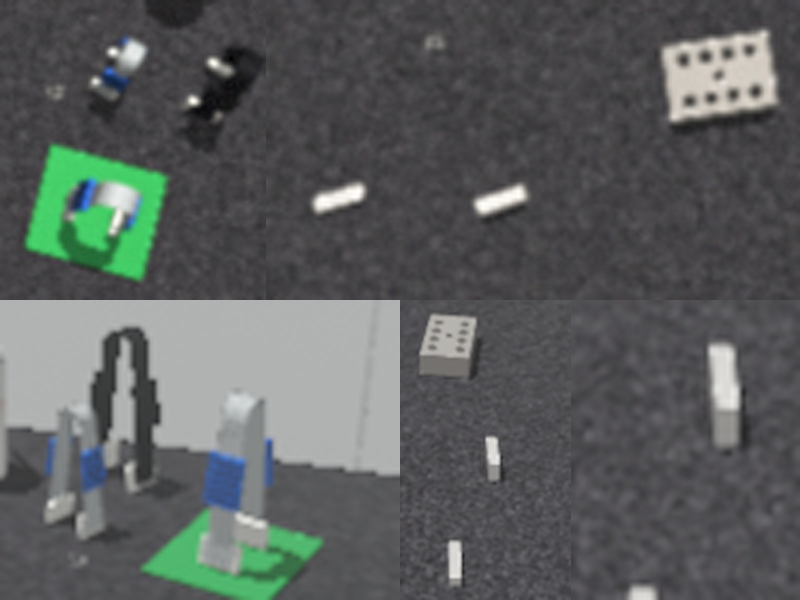

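The composite confirms the tongs: the larger blue pair on the green pad. The small blue pair and the black pair stand off the pad. The block with holes lies flat. The right gauge at top (251,215), side (323,274), shows the deeper end face, so it looks like the taller one; I'll measure that from close by.

Run:
```python
from h import *
from scipy.spatial.transform import Rotation as R
s=readout.observe();P=vision.calibration('wrist')['pose'];Rt=R.from_rotvec(s['ee_rot']).as_matrix()
print(vision.calibration('wrist')['fov_y']);print(Rt.round(3));print('cam in tool',Rt.T@(P[:3,3]-s['position']),(Rt.T@P[:3,:3]).round(3),P[:3,3])
ct=vision.calibration('top')
print('bow',onz(ct,395.4,207,.122))
```

```text
67.43930454073167
[[ 0.973  0.23  -0.   ]
 [ 0.23  -0.973  0.001]
 [-0.    -0.001 -1.   ]]
cam in tool [ 0.0785965   0.00044426 -0.19048239] [[ 0.001  0.958  0.285]
 [ 1.    -0.001  0.   ]
 [ 0.001  0.285 -0.958]] [ 0.22008313 -0.59045496  0.38461162]
bow [ 0.49272256 -0.33875191  0.122     ]
```

Call:
carry_out(increments=[0,0,50,0,0,0,10,20,50,0,0,0,40,30,50,0,0,0])

```text
clock: 0.48
position: [0.1869, -0.562, 0.3404]
ee_rot: [3.121, 0.356, -0.002]
force: [1.2, -0.6, -0.8]
width: 1.003
gripper_force: 0.0
```

Call:
carry_out(increments=[43,31,0,0,0,-0.07,43,31,0,0,0,-0.07,43,31,0,0,0,-0.07,43,31,0,0,0,-0.07,43,31,0,0,0,-0.07,43,31,0,0,0,-0.07,43,31,0,0,0,-0.07,0,0,0,0,0,0,0,0,0,0,0,0])

```text
clock: 1.6
position: [0.4894, -0.3451, 0.3386]
ee_rot: [3.115, -0.404, -0.002]
force: [-0.2, 0.1, -0.3]
width: 0.996
gripper_force: 0.0
```

Run:
```python
from h import *
c,im=grab('wrist','w1.png');s=readout.observe();print(s['position'],s['ee_rot'])
print(c['pose'].round(4))
g=cv2.cvtColor(im,cv2.COLOR_RGB2HSV);m=cv2.inRange(g,(45,120,60),(80,255,255))
h=cv2.convexHull(np.vstack(cv2.findContours(m,0,2)[0]));r=cv2.minAreaRect(h)
a=cv2.approxPolyDP(h,6,True)[:,0];W=np.array([onz(c,u,v,.004) for u,v in a]);print(a,W.round(4),W.mean(0))
m=cv2.inRange(g,(105,120,50),(130,255,255))
for k in cv2.findContours(m,0,2)[0]:
    if cv2.contourArea(k)>40: print('blue',cv2.minAreaRect(k))
```

```text
[ 0.48886536 -0.34581885  0.33875224] [ 3.11469092e+00 -4.06268300e-01 -1.57777311e-03]
[[-2.543e-01  9.265e-01  2.773e-01  5.657e-01]
 [-9.671e-01 -2.435e-01 -7.330e-02 -3.650e-01]
 [-4.000e-04 -2.868e-01  9.580e-01  5.290e-01]
 [ 0.000e+00  0.000e+00  0.000e+00  1.000e+00]]
[[339 129]
 [337 180]
 [284 179]
 [282 129]] [[ 0.5197 -0.4008  0.004 ]
 [ 0.4334 -0.3768  0.004 ]
 [ 0.4593 -0.2851  0.004 ]
 [ 0.5445 -0.3064  0.004 ]] [ 0.48923256 -0.34225963  0.004     ]
```

View pics/w1.png

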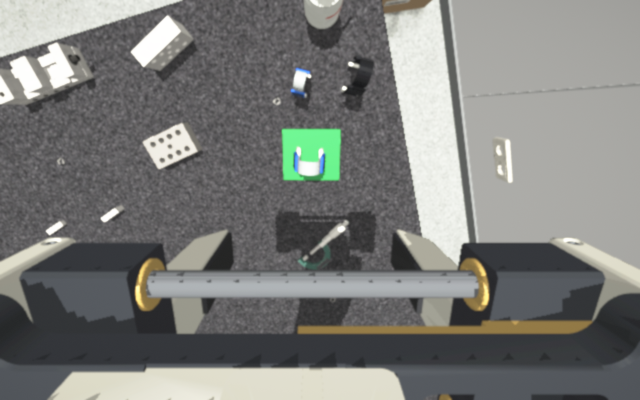

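The pad is at (311,155), with the tongs nearly aligned with the gripper: jaws at about (295,152) and (325,152), bow at (310,167). I'll enlarge to get the exact tongs pose and to compare the gauge heights at (55,228) and (112,214).

Run:
```python
from h import *
I=cv2.imread('pics/w1.png')
a=cv2.resize(I[120:190,275:347],(720,700),interpolation=cv2.INTER_CUBIC)[:600]
cv2.imwrite('pics/c1.png',a)
```

```text
(no output)
```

View pics/c1.png

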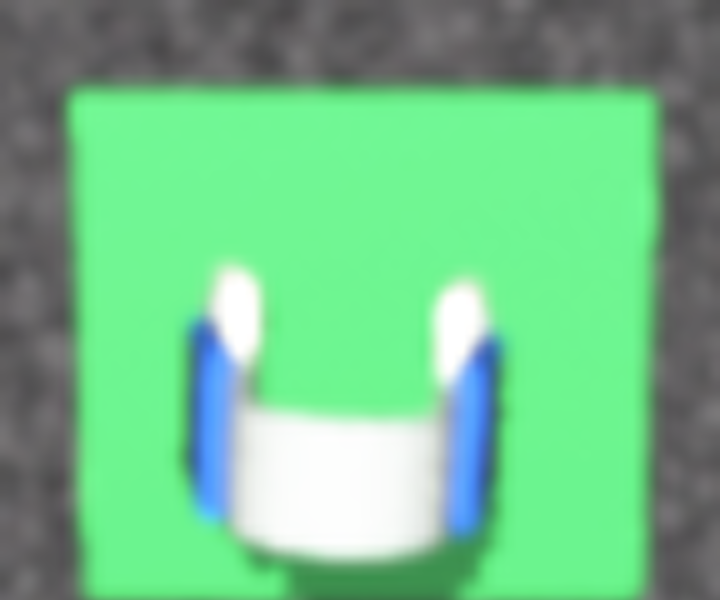

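Run:
```python
from h import *
from scipy.spatial.transform import Rotation as R
c=vision.calibration('wrist');s=readout.observe()
def w(x,y,z): return onz(c,275+x/10,120+y/10,z)
j=[w(235,268,.024),w(463,282,.024)];b=[w(245,408,.119),w(440,418,.119)];b2=[w(240,530,.117),w(440,545,.117)]
p=[w(197,320,.086),w(497,335,.086)]   # plate upper, far edge, outer
for n,q in(('jaw far',j),('bow far',b),('bow near',b2),('plate',p)):
    d=q[1]-q[0];print(n,np.round(q,4).tolist(),'mid',((q[0]+q[1])/2).round(4),np.linalg.norm(d).round(4),np.degrees(np.arctan2(-d[1],-d[0])).round(1))
Rt=R.from_rotvec(s['ee_rot']).as_matrix();print('tool y',np.degrees(np.arctan2(Rt[1,1],Rt[0,1])),s['position'])
```

```text
jaw far [[0.5099, -0.3279, 0.024], [0.4978, -0.3643, 0.024]] mid [ 0.5039 -0.3461  0.024 ] 0.0383 71.7
bow far [[0.5014, -0.3312, 0.119], [0.4932, -0.3569, 0.119]] mid [ 0.4973 -0.3441  0.119 ] 0.0269 72.2
bow near [[0.4847, -0.3258, 0.117], [0.4754, -0.3524, 0.117]] mid [ 0.4801 -0.3391  0.117 ] 0.0281 70.8
plate [[0.5107, -0.3251, 0.086], [0.4973, -0.3674, 0.086]] mid [ 0.504  -0.3462  0.086 ] 0.0444 72.3
tool y -104.86295316864361 [ 0.48886536 -0.34581885  0.33875224]
```

Call:
carry_out(increments=[1,4,-20,0,0,-0.055,0,0,-40,0,0,0,0,0,-45,0,0,0,0,0,-45,0,0,0,0,0,-40,0,0,0,0,0,-25,0,0,0,0,0,0,0,0,0,0,0,0,0,0,0])

```text
clock: 2.65
position: [0.491, -0.342, 0.1253]
ee_rot: [3.102, -0.492, 0.002]
force: [-0.1, -0.5, 0.8]
width: 0.998
gripper_force: 0.0
```

Run:
```python
from h import *
c,im=grab('wrist','w2.png');s=readout.observe();print(s['position'],s['ee_rot'],s['force'])
```

```text
[ 0.49134952 -0.34189978  0.12563552] [ 3.10179104 -0.49143827  0.00334218] [-0.10860849 -0.5316544  -0.11848595]
```

View pics/w2.png

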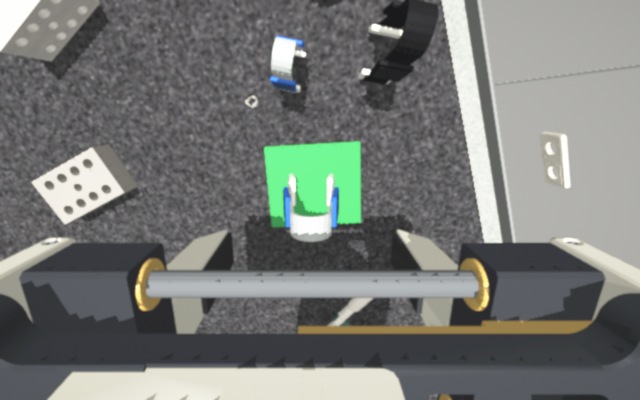

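The tongs now line up with the gripper; plates at about (288,207) and (335,207), bow at (311,228). I'll refine the centring from these.

Run:
```python
from h import *
c=vision.calibration('wrist');s=readout.observe()
im=cv2.imread('pics/w2.png');g=cv2.cvtColor(im,cv2.COLOR_BGR2HSV)
m=cv2.inRange(g,(105,120,50),(130,255,255));m[:170]=0;m[245:]=0
for k in cv2.findContours(m,0,1)[0]:
    if cv2.contourArea(k)>15: k=k[:,0];print('blue',k.min(0),k.max(0),k[k[:,1].argmin()])
w=cv2.inRange(g,(0,0,150),(179,60,255))
for r in (180,184,222,228): 
    x=np.where(w[r,280:345])[0]+280; print(r,x.min(),x.max(), [onz(c,u,r,z).round(4) for u in (x.min(),x.max()) for z in ((.024,) if r<200 else (.12,))])
print('proj grip',proj(c,[*s['position'][:2],.12]),proj(c,[*s['position'][:2],.086]))
print(onz(c,287,190,.086),onz(c,335,190,.086))
```

```text
blue [332 188] [337 227] [335 188]
blue [284 188] [289 227] [285 188]
180 288 333 [array([ 0.508 , -0.3219,  0.024 ]), array([ 0.4941, -0.3647,  0.024 ])]
184 288 333 [array([ 0.5041, -0.3205,  0.024 ]), array([ 0.4902, -0.3635,  0.024 ])]
222 290 330 [array([ 0.4981, -0.3276,  0.12  ]), array([ 0.4894, -0.3543,  0.12  ])]
228 290 330 [array([ 0.4938, -0.3262,  0.12  ]), array([ 0.4851, -0.353 ,  0.12  ])]
proj grip (np.float64(312.339051328153), np.float64(224.6715461488644)) (np.float64(312.27284542802624), np.float64(209.09038053420988))
[ 0.51280445 -0.32770519  0.086     ] [ 0.50102406 -0.36404257  0.086     ]
```

Call:
carry_out(increments=[0,1,-25,0,0,0,0,0,-25,0,0,0,0,0,-15,0,0,0,0,0,0,0,0,0,0,0,0,0,0,0])

```text
clock: 3.32
position: [0.4916, -0.3403, 0.0601]
ee_rot: [3.102, -0.49, 0.002]
force: [-0.4, -0.0, 1.0]
width: 1.0
gripper_force: 0.0
```

Call:
carry_out(increments=[0,0,0,0,0,0,0,0,0,0,0,0,0,0,0,0,0,0,0,0,0,0,0,0], grip=0.5, newtons=25)

```text
clock: 3.82
position: [0.4909, -0.3398, 0.0591]
ee_rot: [3.103, -0.49, 0.0]
force: [-0.7, -0.2, 0.5]
width: 0.611
gripper_force: 0.0
```

Call:
carry_out(increments=[0,0,0,0,0,0,0,0,0,0,0,0,0,0,0,0,0,0,0,0,0,0,0,0])

```text
clock: 4.32
position: [0.4909, -0.3398, 0.059]
ee_rot: [3.103, -0.49, -0.0]
force: [1.0, -0.1, 1.8]
width: 0.501
gripper_force: 0.0
```

Call:
carry_out(increments=[0,0,0,0,0,0,0,0,0,0,0,0,0,0,0,0,0,0], grip=0.525)

```text
clock: 4.7
position: [0.4909, -0.3398, 0.059]
ee_rot: [3.103, -0.49, -0.0]
force: [-0.5, 0.3, 0.0]
width: 0.475
gripper_force: 0.0
```

Call:
carry_out(increments=[0,0,0,0,0,0,0,0,0,0,0,0,0,0,0,0,0,0], grip=0.55)

```text
clock: 5.08
position: [0.4909, -0.3398, 0.059]
ee_rot: [3.103, -0.49, -0.0]
force: [0.2, 0.2, 0.2]
width: 0.452
gripper_force: 0.0
```

Run:
```python
from h import *
c,im=grab('wrist');c2,i2=grab('side')
a=cv2.resize(im[120:300,220:410],(570,540),interpolation=cv2.INTER_CUBIC);b=cv2.resize(i2[110:210,320:400],(230,540),interpolation=cv2.INTER_CUBIC)
cv2.imwrite('pics/c3.png',np.hstack([a,b])[:,:,::-1])
```

```text
(no output)
```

View pics/c3.png

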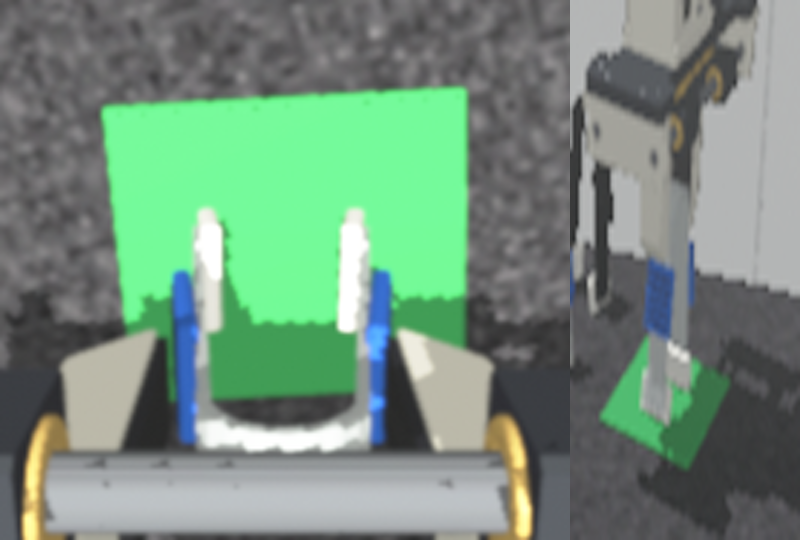

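Fingertips in the side crop end near (670,250), above the blue plate, which is fully visible: the fingers look too high. I'll check the heights by projection.

Run:
```python
from h import *
s=readout.observe();c=vision.calibration('side');w=vision.calibration('wrist')
p=s['position'];y=np.array([np.cos(np.radians(72)),np.sin(np.radians(72)),0]);x=np.array([y[1],-y[0],0])
for z in(.05,.06,.07,.08,.09,.1,.11,.122):
    q=np.array([p[0],p[1],z])
    u=proj(c,q+.022*y);crop=((u[0]-320)*2.875+570,(u[1]-110)*5.4)
    v=proj(w,q+.0208*y+.0095*x);cw=((v[0]-220)*3,(v[1]-120)*3);v2=proj(w,q-.0208*y+.0095*x)
    print(z,np.round(crop),'wrist tip',np.round(cw),np.round((v2[0]-220)*3))
print('jaw',[(lambda u:((u[0]-320)*2.875+570,(u[1]-110)*5.4))(proj(c,np.array([.49,-.3415,.004])+.02*y+d*x)) for d in(-.015,.015)])
```

```text
0.05 [651. 329.] wrist tip [189. 271.] 366.0
0.06 [652. 311.] wrist tip [184. 285.] 370.0
0.07 [653. 292.] wrist tip [180. 301.] 375.0
0.08 [653. 273.] wrist tip [175. 319.] 380.0
0.09 [654. 254.] wrist tip [169. 339.] 386.0
0.1 [655. 235.] wrist tip [163. 361.] 392.0
0.11 [655. 216.] wrist tip [156. 386.] 399.0
0.122 [656. 193.] wrist tip [146. 420.] 409.0
jaw [(np.float64(664.8070753807826), np.float64(416.817552419188)), (np.float64(636.6940488338389), np.float64(399.89573559829284))]
```

Run:
```python
from h import *
for n in('side','wrist'):
    c,im=grab(n,n+'_c.png')
```

Call:
carry_out(increments=[0,0,0,0,0,0,0,0,0,0,0,0,0,0,0,0,0,0,0,0,0,0,0,0,0,0,0,0,0,0], grip=0)

```text
clock: 5.9
position: [0.4909, -0.3398, 0.059]
ee_rot: [3.103, -0.49, -0.0]
force: [-0.3, -0.5, 0.1]
width: 0.944
gripper_force: 0.0
```

Run:
```python
from h import *
out=[]
for n,(x,y,w,h),k in(('side',(310,90,110,120),5),('wrist',(200,150,230,170),2)):
    c,im=grab(n,n+'_o.png')
    a=cv2.imread('pics/'+n+'_c.png');b=im[:,:,::-1]
    d=cv2.absdiff(a,b).max(2)>30
    ys,xs=np.where(d[y:y+h,x:x+w]);print(n,'changed rows',ys.min()+y,ys.max()+y,'cols',xs.min()+x,xs.max()+x)
    if n=='side':
        out=np.hstack([cv2.resize(q[y:y+h,x:x+w],(400,436),interpolation=cv2.INTER_CUBIC) for q in(a,b)])
cv2.imwrite('pics/cmp2.png',out)
```

```text
side changed rows 115 196 cols 339 381
wrist changed rows 218 319 cols 200 429
```

View pics/cmp2.png

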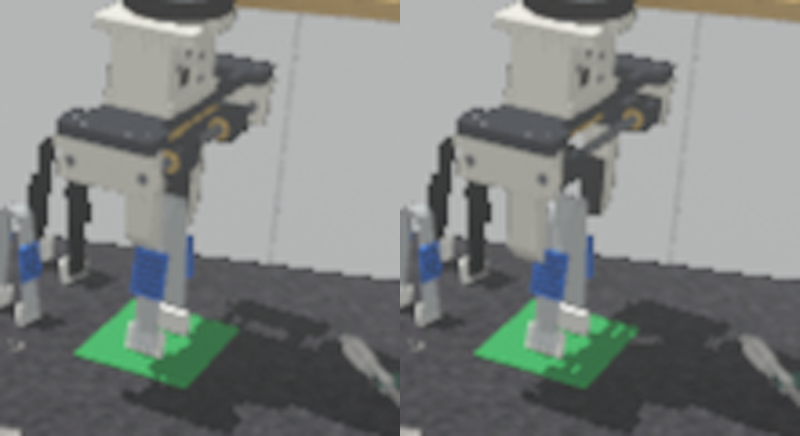

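Left (closed) and right (open): the near finger ends just above the blue plate, at crop (142,248) and (525,262), and the jaws don't move. The fingers really are too high. I'll work out the heights of the finger tips and the body underside.

Run:
```python
from h import *
s=readout.observe();c=vision.calibration('side')
p=s['position'];y=np.array([np.cos(np.radians(72)),np.sin(np.radians(72)),0]);x=np.array([y[1],-y[0],0])
f=lambda u:np.round([(u[0]-310)*3.636,(u[1]-90)*3.636])
for z in(.06,.07,.08,.09,.1,.11,.12,.13,.14,.15,.16):
    q=np.array([p[0],p[1],z])
    print(z,'closed tip',f(proj(c,q+.024*y)),'open tip',f(proj(c,q+.048*y)),'body near corners',f(proj(c,q+.095*y+.0375*x)),f(proj(c,q+.095*y-.0375*x)))
```

```text
0.06 closed tip [139. 283.] open tip [122. 296.] body near corners [ 42. 307.] [137. 337.]
0.07 closed tip [140. 270.] open tip [123. 283.] body near corners [ 42. 294.] [138. 324.]
0.08 closed tip [140. 258.] open tip [124. 270.] body near corners [ 42. 281.] [138. 311.]
0.09 closed tip [141. 245.] open tip [125. 257.] body near corners [ 43. 268.] [139. 297.]
0.1 closed tip [142. 232.] open tip [125. 244.] body near corners [ 43. 255.] [140. 284.]
0.11 closed tip [143. 219.] open tip [126. 231.] body near corners [ 44. 242.] [141. 270.]
0.12 closed tip [144. 206.] open tip [127. 218.] body near corners [ 44. 228.] [142. 256.]
0.13 closed tip [145. 193.] open tip [128. 204.] body near corners [ 44. 215.] [143. 242.]
0.14 closed tip [146. 179.] open tip [129. 191.] body near corners [ 45. 201.] [144. 228.]
0.15 closed tip [147. 166.] open tip [129. 177.] body near corners [ 45. 187.] [145. 214.]
0.16 closed tip [147. 152.] open tip [130. 163.] body near corners [ 46. 173.] [146. 199.]
```

The tips sit at z≈0.087 and the body underside at about 0.158. So the gripper really ends about 28 mm behind the reported TCP, while its own proportions match the spec. I'll go 28 mm lower, where the body still clears the bow.

Call:
carry_out(increments=[0,0,-10,0,0,0,0,0,-10,0,0,0,0,0,-8,0,0,0,0,0,0,0,0,0])

```text
clock: 6.5
position: [0.4902, -0.3394, 0.03]
ee_rot: [-3.102, 0.49, 0.003]
force: [0.3, -0.2, -0.8]
width: 1.0
gripper_force: 0.0
```

Call:
carry_out(increments=[0,0,0,0,0,0,0,0,0,0,0,0,0,0,0,0,0,0,0,0,0,0,0,0,0,0,0,0,0,0,0,0,0,0,0,0], grip=0.51, newtons=25)

```text
clock: 7.25
position: [0.4908, -0.3397, 0.031]
ee_rot: [-3.103, 0.49, 0.0]
force: [-0.4, 0.3, -0.6]
width: 0.492
gripper_force: 3.6
```

Held at 45 mm with 3.6 N. Now the joints, plus a numeric check of which gauge is taller from the side-view profiles along each near end.

Run:
```python
from h import *
s=readout.observe();print(s['joints'].round(2),s['width'],s['gripper_force'])
c=vision.calibration('side');g=cv2.cvtColor(cv2.imread('pics/side0.png'),cv2.COLOR_BGR2GRAY)
for n,p in(('L',(.4792,.1518)),('R',(.4793,.036))):
    e=np.array([p[0]-.0053,p[1]+.0167]);f=np.array([p[0]+.0053,p[1]-.0167])
    print(n,[np.round(proj(c,[*e,z]),1) for z in(0,.01,.02)],'far top',[np.round(proj(c,[*f,z]),1) for z in(.01,.02)])
    u,v=proj(c,[*e,.005]);u=int(round(u));r=range(int(v)-28,int(v)+10);print(r[0],[int(g[i,u-1:u+2].mean()) for i in r])
```

```text
[ 0.57  0.57 -0.08  1.81  0.06  0.77 -1.43] 0.492468771584465 3.5882196575403214
L [array([305.1, 331.2]), array([305.1, 327. ]), array([305.1, 322.8])] far top [array([304.6, 310.6]), array([304.6, 306.4])]
301 [82, 81, 73, 80, 88, 83, 81, 88, 90, 86, 79, 152, 204, 217, 216, 217, 217, 215, 215, 214, 215, 215, 216, 217, 218, 218, 218, 226, 210, 146, 145, 136, 105, 76, 76, 76, 72, 73]
R [array([322.1, 283.2]), array([322.3, 279.3]), array([322.4, 275.3])] far top [array([321.2, 266.7]), array([321.3, 262.8])]
253 [83, 85, 84, 87, 89, 83, 79, 82, 83, 79, 119, 191, 217, 213, 212, 212, 212, 211, 212, 218, 215, 203, 197, 178, 139, 140, 139, 138, 138, 138, 129, 101, 76, 83, 83, 80, 81, 78]
```

Call:
carry_out(increments=[0,0,0,0,0,0,0,0,0,0,0,0,0,0,15,0,0,0,0,0,25,0,0,0,0,0,30,0,0,0,0,0,30,0,0,0], grip=0.52)

```text
clock: 8.0
position: [0.491, -0.3398, 0.1331]
ee_rot: [3.103, -0.49, 0.001]
force: [0.2, -0.4, -0.9]
width: 0.479
gripper_force: 3.7
```

The right gauge's end face spans about 8 px (20 mm) and the left about 4 px (10 mm), so the right one is the taller. The tongs are off the pad, with -0.9 N on z. Turning 126° (q7's range rules out the other way) and carrying to a viewing hover.

Call:
carry_out(increments=[0,23,0,0,0,0.15,0,23,0,0,0,0.15,0,23,0,0,0,0.15,0,23,0,0,0,0.15,0,23,0,0,0,0.15,0,23,0,0,0,0.15,0,23,0,0,0,0.15,0,23,0,0,0,0.15,0,23,0,0,0,0.15,0,23,0,0,0,0.15,0,23,0,0,0,0.15,0,23,0,0,0,0.15,0,23,0,0,0,0.15,3,23,0,0,0,0.15,0,0,0,0,0,0.1,0,0,0,0,0,0,0,0,0,0,0,0])

```text
clock: 10.12
position: [0.494, -0.0183, 0.1315]
ee_rot: [1.848, 2.54, -0.0]
force: [-0.2, 0.3, -0.5]
width: 0.483
gripper_force: 3.7
```

Run:
```python
from h import *
from scipy.spatial.transform import Rotation as R
s=readout.observe();c,im=grab('wrist','w4.png')
Rt=R.from_rotvec(s['ee_rot']).as_matrix();print(s['position'],Rt.round(3),'tool y',np.degrees(np.arctan2(Rt[1,1],Rt[0,1])),s['joints'].round(2),s['force'])
g=cv2.cvtColor(im,cv2.COLOR_RGB2GRAY)
for n,p,z in(('R',(.4793,.036),.02),('blk',(.566,-.12),.025)):
    print(n,proj(c,[*p,z]))
u,v=map(int,proj(c,[.4793,.036,.02]))
m=np.zeros_like(g);a,b=max(v-35,0),max(u-35,0);m[a:v+35,b:u+35]=(g[a:v+35,b:u+35]>185)*255
for k in cv2.findContours(m,0,1)[0]:
    if cv2.contourArea(k)>60:
        r=cv2.minAreaRect(k);q=cv2.boxPoints(r);W=np.array([onz(c,*t,.02) for t in q]);e=[W[1]-W[0],W[2]-W[1]]
        print(r,W.mean(0).round(4),[(np.linalg.norm(t).round(4),np.degrees(np.arctan2(t[1],t[0])).round(1)) for t in e])
```

```text
[ 0.49401356 -0.01832111  0.13146924] [[-0.308  0.951  0.   ]
 [ 0.951  0.308 -0.001]
 [-0.001  0.    -1.   ]] tool y 17.9242283684073 [ 0.47  0.38 -0.69  1.92  0.3   0.94 -0.06] [-0.1714864   0.32720714 -0.45504947]
R (np.float64(313.0672595670924), np.float64(129.59606265995404))
blk (np.float64(343.14178761193625), np.float64(287.51202331642537))
((313.0, 129.0), (36.0, 10.0), 90.0) [0.4791 0.0362 0.02  ] [(np.float64(0.0097), np.float64(18.0)), (np.float64(0.0346), np.float64(-71.7))]
```

View pics/w4.png

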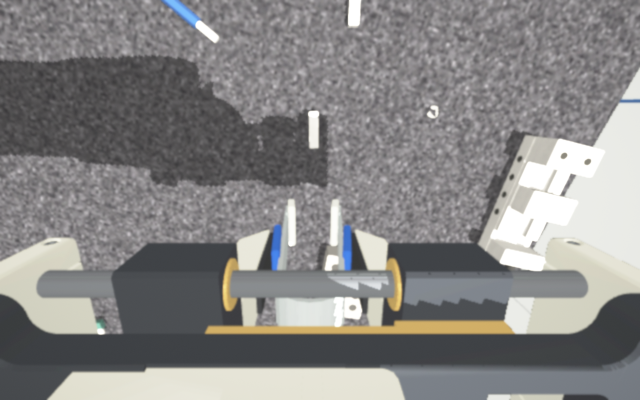

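The gauge is at (313,129), measured 34.6 × 9.7 mm at 18.0°, matching the spec and the tool yaw. The open jaws are at cols 291 and 335. I'll check the jaw centre against the tool axis.

Run:
```python
from h import *
c=vision.calibration('wrist');s=readout.observe();g=cv2.cvtColor(cv2.imread('pics/w4.png'),cv2.COLOR_BGR2GRAY)
Y=np.array([.951,.308]);X=np.array([-.308,.951]);p=s['position'][:2]
for r in(203,207,212,218,225):
    x=np.where(g[r,278:350]>185)[0]+278;print(r,x[[0,-1]],x[np.where(np.diff(x)>5)[0]],x[np.where(np.diff(x)>5)[0]+1],[(round(float((q-p)@Y)*1e3,1),round(float((q-p)@X)*1e3,1)) for q in (onz(c,u,r,.1245)[:2] for u in x[[0,-1]])])
q=np.array([.4791,.0362])-p;print('gauge in tool x,y mm',q@X*1e3,q@Y*1e3)
```

```text
203 [288 338] [294] [332] [(-15.1, 13.8), (19.5, 13.8)]
207 [286 340] [295] [331] [(-16.5, 10.9), (21.0, 10.9)]
212 [285 340] [295] [331] [(-17.3, 7.2), (21.1, 7.2)]
218 [285 340] [295] [331] [(-17.4, 2.7), (21.2, 2.8)]
225 [284 341] [295] [330] [(-18.2, -2.5), (22.0, -2.5)]
gauge in tool x,y mm 56.440258882097886 2.6285715130386422
```

Call:
carry_out(increments=[-9,27,0,0,0,0,-8,27.5,-10,0,0,0,0,0,-25,0,0,0,0,0,-25,0,0,0,0,0,-20,0,0,0,0,0,-10,0,0,0,0,0,0,0,0,0,0,0,0,0,0,0])

```text
clock: 11.18
position: [0.4775, 0.0368, 0.0417]
ee_rot: [1.844, 2.542, 0.001]
force: [1.0, -0.7, 0.0]
width: 0.481
gripper_force: 3.7
```

Run:
```python
from h import *
s=readout.observe();c,im=grab('wrist','w5.png');print(s['position'],s['force'])
Y=np.array([.951,.308]);X=np.array([-.308,.951]);p=s['position'][:2]
g=cv2.cvtColor(im,cv2.COLOR_RGB2GRAY)
u,v=proj(c,[.4791,.0362,.02]);print('gauge expected',u,v, 'jaw row x=+14',proj(c,[*(p+.014*X),.034]))
for r in range(190,220,3):
    x=np.where(g[r,270:355]>150)[0]+270;i=np.where(np.diff(x)>2)[0];print(r,x[[0,-1]],x[i],x[i+1])
```

```text
[0.47748798 0.03681402 0.0417383 ] [ 1.00172696 -0.74730953  0.04263292]
gauge expected 311.70003174996094 215.78833480070986 jaw row x=+14 (np.float64(309.854380906173), np.float64(202.31223469323493))
190 [306 317] [] []
193 [306 318] [] []
196 [306 318] [] []
199 [288 337] [293 318] [306 333]
202 [287 338] [294 318] [306 332]
205 [286 340] [294 318] [306 331]
208 [286 340] [295 318] [306 330]
211 [285 340] [295 318] [306 330]
214 [284 341] [295 318] [306 330]
217 [284 341] [295 318] [306 330]
```

The gauge (306–318) is centred between the jaws (295–330). Descend and squeeze.

Call:
carry_out(increments=[0,0,-6,0,0,0,0,0,-5.5,0,0,0,0,0,0,0,0,0,0,0,0,0,0,0])

```text
clock: 11.72
position: [0.4769, 0.0368, 0.0295]
ee_rot: [-1.844, -2.543, 0.0]
force: [0.2, 0.0, -0.6]
width: 0.484
gripper_force: 3.7
```

Call:
carry_out(increments=[0,0,0,0,0,0,0,0,0,0,0,0,0,0,0,0,0,0,0,0,0,0,0,0,0,0,0,0,0,0,0,0,0,0,0,0], grip=0.7, newtons=30)

```text
clock: 12.48
position: [0.477, 0.0367, 0.0296]
ee_rot: [1.844, 2.543, 0.0]
force: [-0.3, -0.2, 1.1]
width: 0.388
gripper_force: 29.9
```

Call:
carry_out(increments=[0,0,5,0,0,0,0,0,15,0,0,0,0,0,25,0,0,0,0,0,25,0,0,0,0,0,0,0,0,0,0,0,0,0,0,0])

```text
clock: 13.22
position: [0.4767, 0.0364, 0.0995]
ee_rot: [1.845, 2.543, -0.0]
force: [0.0, 0.7, -0.8]
width: 0.392
gripper_force: 29.9
```

Run:
```python
from h import *
s=readout.observe();c,im=grab('wrist','w6.png');print(s['position'],s['force'],s['width'])
g=cv2.cvtColor(im,cv2.COLOR_RGB2GRAY)
for r in range(184,224,4): print(r,''.join('%4d'%v for v in g[r,290:336:2]))
for n in('top','side'):
    ct,t=grab(n,n+'6.png')
    gg=cv2.cvtColor(t,cv2.COLOR_RGB2GRAY);u,v=map(round,proj(ct,[.4791,.0362,.01]));print(n,'old gauge spot',gg[v-4:v+5,u-4:u+5].max())
ct=vision.calibration('top');t=cv2.imread('pics/top6.png')
gg=cv2.cvtColor(t,cv2.COLOR_BGR2GRAY);mm=np.zeros_like(gg);mm[165:205,285:335]=(gg[165:205,285:335]>110)*255
mm=cv2.morphologyEx(mm,cv2.MORPH_CLOSE,np.ones((7,7)));k=max(cv2.findContours(mm,0,1)[0],key=cv2.contourArea);print('blk',[onz(ct,*q,.025).round(4) for q in cv2.boxPoints(cv2.minAreaRect(k))])
```

```text
[0.47670141 0.03642972 0.09950897] [ 0.00356744  0.71806151 -0.76332641] 0.3920540539356751
184   94  92  87  92  79  70  70  71  84  84  72  70  73  77  78  81  74  74  84  86  78  82  85
188   72  74  79  80  74  78  85  84  88  90  96 101  96  82  70  70  72  76  84  91  89  95  92
192   81  82  81  90  94 123 164 149 129 153 163 170 167 164 153  87  80  82  86  98  89  91  97
196   78  84  95 100 100 125 156 152 159 215 217 217 217 217 209 143 131 146 132 111  88  89  95
200  164 160 147 144 133 179 231 232 226 237 238 238 239 239 235 220 232 221 156 134 120 129 143
204  162 137 122 124 147 222 240 240 236 244 245 244 245 245 243 232 240 240 202 142 122 140 157
208  134 143 139 134 206 251 253 253 242 245 244 245 245 245 243 246 253 253 239 173 123 123 153
212  156 155 154 184 228 251 254 253 244 244 245 244 245 246 243 247 254 254 242 218 164 162 143
216  166 147 149 198 218 250 254 253 243 243 243 244 245 246 243 247 254 254 241 211 175 134 133
220  136 141 184 201 208 249 254 253 243 242 242 243 244 245 242 249 254 253 245 204 196 151 135
top old gauge spot 135
side old gauge spot 98
blk [array([ 0.5864, -0.0759,  0.025 ]), array([ 0.599 , -0.1556,  0.025 ]), array([ 0.5448, -0.1637,  0.025 ]), array([ 0.5324, -0.0845,  0.025 ])]
```

The gauge is in the jaws (cols 306–318) and its old spot is empty. Carrying it over the block, aligning it by -0.155 rad.

Call:
carry_out(increments=[8,-16,0,0,0,-0.02,16,-28,0,0,0,-0.03,16,-28,0,0,0,-0.03,16,-28,0,0,0,-0.03,16,-28,0,0,0,-0.025,16,-28,0,0,0,-0.02,0,0,0,0,0,0,0,0,0,0,0,0])

```text
clock: 14.38
position: [0.5647, -0.1206, 0.099]
ee_rot: [-2.038, -2.39, 0.001]
force: [0.8, 0.1, -1.7]
width: 0.387
gripper_force: 29.9
```

Run:
```python
from h import *
from scipy.spatial.transform import Rotation as R
s=readout.observe();c,im=grab('wrist','w7.png');print(s['position'],s['force'],s['width'])
Rt=R.from_rotvec(s['ee_rot']).as_matrix();X=Rt[:2,0];Y=Rt[:2,1];p=s['position'][:2];print('tooly',np.degrees(np.arctan2(Y[1],Y[0])))
b=cv2.GaussianBlur(im,(5,5),0);g=cv2.cvtColor(b,cv2.COLOR_RGB2GRAY)
q=[proj(c,[*(np.array([.567,-.120])+a*Y+d*X),.025]) for a,d in((-.0255,-.038),(-.0255,.038),(.0255,.038),(.0255,-.038))];print('expected corners',np.round(q))
for r in(160,175,190,200): print(r,''.join('%4d'%v for v in g[r,256:370:4]))
for u in(285,290,335,340): print('col',u,''.join('%4d'%v for v in g[110:230:4,u]))
```

```text
[ 0.56473022 -0.12057969  0.09900362] [ 0.8389958   0.11562566 -1.73119641] 0.3873095143423072
tooly 9.105910672610086
expected corners [[286. 233.]
 [284. 154.]
 [342. 154.]
 [339. 233.]]
160   81  83  84  77  86  77  72 148 192 193 192 200 254 215 192 192 192 192 192 191 190 176 132 134 122 125 109 119 147
175   75  86  84  77  81  82  89 139 190 187 181 186 195 198 191 190 190 187 180 186 190 165 121 138 126 149 124 124 120
190   78  77  85  75  79  80  77 123 190 173 158 168 189 187 172 188 190 171 158 169 190 151 120 120 114 134 140 123 130
200  100  87  78  72  71  69  74 113 189 170 136 184 226 228 230 231 217 209 138 169 190 148 120 153 143 132 119 141 108
col 285  114 113 140 129 137 133  82  81  86  78  98 162 176 175 179 176 167 164 160 156 155 154 150 149 154 149 147 183 198 122
col 290  113 119 142 134 128 127  85  77  95 107 129 180 194 191 184 179 188 190 187 178 187 189 189 182 186 190 190 232 255 241
col 335  131 124 128 133 162 166 110  89  89  78 126 178 192 190 185 182 189 190 189 184 189 190 190 188 189 190 191 225 255 228
col 340  124 134 147 128 123 125 137 138 124 108 140 161 177 179 178 168 164 171 157 153 151 162 155 145 149 147 146 145 176 120
```

View pics/w7.png

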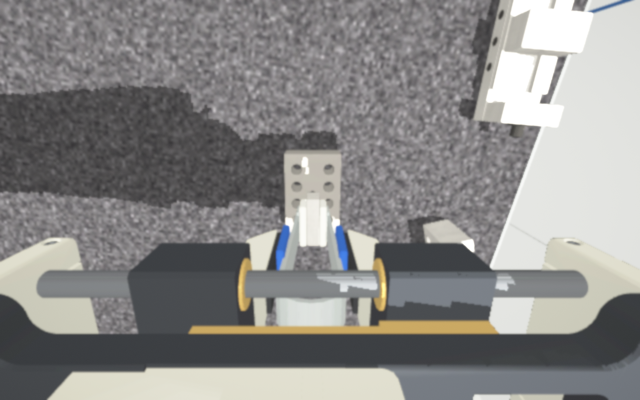

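The block spans cols 284–342 with its far edge at row 153, exactly as expected. The gauge in the jaws, around (312,215), is centred over it. Lowering.

Call:
carry_out(increments=[0,0,-15,0,0,0,0,0,-15,0,0,0,0,0,-8,0,0,0,0,0,-4,0,0,0,0,0,-1.5,0,0,0,0,0,0,0,0,0,0,0,0,0,0,0])

```text
clock: 15.3
position: [0.5652, -0.1193, 0.0564]
ee_rot: [2.035, 2.392, 0.001]
force: [-0.2, 1.2, -2.7]
width: 0.386
gripper_force: 29.9
```

Call:
carry_out(increments=[0,0,-1,0,0,0,0,0,0,0,0,0,0,0,0,0,0,0])

```text
clock: 15.68
position: [0.565, -0.1193, 0.0551]
ee_rot: [2.036, 2.393, 0.0]
force: [-0.6, -0.8, -1.5]
width: 0.386
gripper_force: 29.9
```

Call:
carry_out(increments=[0,0,-1,0,0,0,0,0,0,0,0,0,0,0,0,0,0,0])

```text
clock: 16.05
position: [0.5652, -0.1194, 0.0546]
ee_rot: [2.035, 2.392, 0.0]
force: [-1.0, -0.7, 6.6]
width: 0.383
gripper_force: 29.9
```

Contact at z=0.0546 as predicted. Easing the tongs open, still held.

Call:
carry_out(increments=[0,0,0,0,0,0,0,0,0,0,0,0,0,0,0,0,0,0], grip=0.58)

```text
clock: 16.42
position: [0.5648, -0.1193, 0.0538]
ee_rot: [-2.036, -2.393, 0.0]
force: [-0.3, 0.6, -0.7]
width: 0.419
gripper_force: 5.2
```

Call:
carry_out(increments=[0,0,0,0,0,0,0,0,0,0,0,0,0,0,0,0,0,0], grip=0.52)

```text
clock: 16.8
position: [0.5649, -0.1193, 0.054]
ee_rot: [-2.036, -2.393, -0.0]
force: [0.5, 0.5, -1.5]
width: 0.477
gripper_force: 3.7
```

Run:
```python
from h import *
s=readout.observe();c,im=grab('wrist','w8.png');print(s['position'],s['force'],s['width'],s['gripper_force'])
g=cv2.cvtColor(im,cv2.COLOR_RGB2GRAY)
for r in range(180,224,4): print(r,''.join('%4d'%v for v in g[r,280:346:3]))
```

```text
[ 0.56489409 -0.11926079  0.05401666] [ 0.5476919   0.53896571 -1.54357491] 0.47737239487717664 3.686023879854474
180  243 200 184 152 122 109 151 200 200 200 199 200 199 199 200 174 108 118 147 171 199 199
184  202 200 182 157 161 162 163 200 200 200 199 200 199 200 200 174 161 162 159 166 199 200
188  254 203 200 183 172 176 196 200 200 200 200 201 200 199 200 199 175 169 178 198 200 199
192  254 200 199 201 200 200 200 200 200 198 202 205 205 202 199 200 200 200 200 200 199 199
196  195 199 199 197 176 187 199 200 200 203 215 215 216 212 200 200 196 186 196 200 200 199
200  194 199 194 231 233 167 165 200 201 212 226 226 228 224 200 176 148 170 233 232 201 199
204  193 199 194 236 238 184 160 199 200 226 244 243 245 240 199 168 161 203 238 236 201 200
208  196 199 203 252 253 219 194 199 199 226 244 244 244 240 198 197 172 239 253 246 202 195
212  195 199 221 252 253 229 199 199 199 217 243 243 244 241 200 200 200 244 254 247 206 196
216  183 200 205 251 253 228 197 198 199 223 242 243 244 240 200 200 193 243 254 243 200 192
220  183 199 200 249 253 221 166 198 199 221 241 241 243 238 200 173 162 242 253 240 199 190
```

The gauge stands free between the jaws (cols 307–320; jaws at 297 and 331). Rising straight up.

Call:
carry_out(increments=[0,0,8,0,0,0,0,0,15,0,0,0,0,0,20,0,0,0,0,0,20,0,0,0,0,0,15,0,0,0,0,0,0,0,0,0,0,0,0,0,0,0])

```text
clock: 17.73
position: [0.5645, -0.1194, 0.1316]
ee_rot: [-2.036, -2.392, 0.001]
force: [-0.3, -0.1, -2.3]
width: 0.48
gripper_force: 3.7
```

Run:
```python
from h import *
from scipy.spatial.transform import Rotation as R
s=readout.observe();c,im=grab('wrist','w9.png');print(s['position'],s['force'],s['width'])
Rt=R.from_rotvec(s['ee_rot']).as_matrix();print('tooly',np.degrees(np.arctan2(Rt[1,1],Rt[0,1])))
print('turn to stand', ((R.from_rotvec([3.103,-.49,0])*R.from_rotvec(s['ee_rot']).inv()).as_rotvec()).round(4))
g=cv2.cvtColor(im,cv2.COLOR_RGB2GRAY)
X,Y=Rt[:2,0],Rt[:2,1];ctr=s['position'][:2]+.0021*Y
q=[np.round(proj(c,[*(ctr+a*Y+d*X),.045])) for a,d in((-.0045,-.0175),(-.0045,.0175),(.0045,.0175),(.0045,-.0175))];print('expected gauge top if standing',q)
for r in range(170,214,4): print(r,''.join('%4d'%v for v in g[r,292:334:2]))
for n in ('side',):
    cs,t=grab(n,'side9.png');u,v=proj(cs,[*ctr,.045]);print(n,u,v);gg=cv2.cvtColor(t,cv2.COLOR_RGB2GRAY)
    for r in range(int(v)-14,int(v)+20,2): print(r,''.join('%4d'%w for w in gg[r,int(u)-16:int(u)+16:2]))
```

```text
[ 0.56451989 -0.11939595  0.1316077 ] [-0.33843267 -0.11102512 -2.25918584] 0.4795185903907668
tooly 9.213968534499411
turn to stand [-7.0000e-04 -6.0000e-04 -2.0448e+00]
expected gauge top if standing [array([308., 209.]), array([308., 174.]), array([317., 174.]), array([317., 209.])]
170  185 186 186 187 186 186 186 187 187 187 187 186 186 185 186 186 187 186 185 186 225
174  185 184 178 170 176 185 187 187 190 201 201 202 201 192 187 187 184 175 180 184 208
178  182 150 127 110 111 145 184 187 201 236 235 236 236 221 189 158 112 107 124 145 213
182  185 162 147 150 149 165 184 185 203 239 236 236 236 219 187 172 150 150 150 156 225
186  186 186 185 186 185 186 186 186 193 238 235 236 237 215 187 186 187 187 187 189 251
190  186 181 162 150 160 181 185 185 199 236 233 234 236 212 185 185 169 155 166 182 217
194  182 153 147 147 145 148 182 185 202 236 233 233 234 209 185 162 146 146 147 151 240
198  199 180 165 175 178 174 185 186 201 236 232 233 233 209 185 179 156 152 156 176 250
202  227 209 210 251 254 254 230 206 217 237 232 232 232 218 206 194 187 186 186 187 217
206  240 229
[... 681 characters left out ...]
87  75  80
208   85  87  84  80 103 185 184 186 149 137 166 175 174 165 156 126
210   84  75  85  79 155 184 119 129 139 135 166 184 154 157 185 152
212   83  81  85  84 172 129 113 138 143 129 147 160 147 121 161 116
214   92  87  84  90 183 104 112 162 151 124 111 105 119 106 109  93
216   75  74  82 126 173 110 111 166 152 124 108 107 111 106 109  93
218   80  81  83 166 132 114 111 130 152 122 108 108 114 104 104  77
220   83  87  86 178 133 114 109 118 134 114 108 105 109 110 102  67
222   85  85  97 185 108 111 105 109 109 110 106 116 109 108 100  57
224   81  74 152 155 108 108 110 109 109 109 111 110 103 109  93  54
226   82  83 111 119 119 115 111 112 111 117 112 115 117 113  84  50
```

The gauge stands upright on the block where expected (cols 308–317). Taking the tongs back above their spot.

Call:
carry_out(increments=[-5,-15,0,0,0,-0.136,-5,-15,0,0,0,-0.136,-5,-15,0,0,0,-0.136,-5,-15,0,0,0,-0.136,-5,-15,0,0,0,-0.136,-5,-15,0,0,0,-0.136,-5,-15,0,0,0,-0.136,-5,-15,0,0,0,-0.136,-5,-15,0,0,0,-0.136,-5,-15,0,0,0,-0.136,-5,-15,0,0,0,-0.136,-5,-15,0,0,0,-0.136,-5,-15,0,0,0,-0.136,-5,-15,0,0,0,-0.136,-4,-10,0,0,0,-0.136,0,0,0,0,0,0,0,0,0,0,0,0])

```text
clock: 19.95
position: [0.4911, -0.3384, 0.1316]
ee_rot: [-3.105, 0.476, 0.001]
force: [0.4, 0.8, -0.2]
width: 0.48
gripper_force: 3.7
```

Run:
```python
from h import *
from scipy.spatial.transform import Rotation as R
s=readout.observe();print(s['position'],s['force'],s['width'],s['gripper_force'])
print('turn to stand', ((R.from_rotvec([3.103,-.49,0])*R.from_rotvec(s['ee_rot']).inv()).as_rotvec()).round(4))
```

```text
[ 0.49111695 -0.33838728  0.13163152] [ 0.38596117  0.78714807 -0.24577416] 0.47977425257160655 3.680966233368963
turn to stand [-0.0008 -0.0005 -0.0088]
```

Call:
carry_out(increments=[0,-1.3,-20,-0.001,0,-0.009,0,0,-30,0,0,0,0,0,-25,0,0,0,0,0,-15,0,0,0,0,0,-7,0,0,0,0,0,0,0,0,0,0,0,0,0,0,0])

```text
clock: 20.82
position: [0.4915, -0.3409, 0.0359]
ee_rot: [3.101, -0.496, 0.002]
force: [0.2, -0.1, -1.8]
width: 0.478
gripper_force: 3.7
```

Call:
carry_out(increments=[0,0,-2,0,0,0,0,0,0,0,0,0,0,0,0,0,0,0])

```text
clock: 21.2
position: [0.4909, -0.3406, 0.0332]
ee_rot: [3.101, -0.496, 0.0]
force: [1.1, -0.3, -0.1]
width: 0.481
gripper_force: 3.7
```

Call:
carry_out(increments=[0,1,-1.5,0,0,0,0,0,0,0,0,0,0,0,0,0,0,0])

```text
clock: 21.58
position: [0.4909, -0.3395, 0.0315]
ee_rot: [3.101, -0.496, 0.0]
force: [0.5, 0.8, -1.1]
width: 0.481
gripper_force: 3.7
```

Call:
carry_out(increments=[0,0,-0.8,0,0,0,0,0,0,0,0,0,0,0,0,0,0,0])

```text
clock: 21.95
position: [0.491, -0.3397, 0.0308]
ee_rot: [3.101, -0.496, 0.0]
force: [0.1, -0.5, -0.4]
width: 0.481
gripper_force: 3.6
```

Call:
carry_out(increments=[0,0,-0.6,0,0,0,0,0,0,0,0,0,0,0,0,0,0,0])

```text
clock: 22.32
position: [0.4911, -0.34, 0.0304]
ee_rot: [3.101, -0.496, 0.001]
force: [-0.2, -1.1, 2.9]
width: 0.479
gripper_force: 2.2
```

Contact (+2.9 N). Opening slowly so the tongs stay upright.

Call:
carry_out(increments=[0,0,0.4,0,0,0,0,0,0,0,0,0], grip=0.47)

```text
clock: 22.58
position: [0.4907, -0.3395, 0.0304]
ee_rot: [3.101, -0.496, -0.0]
force: [-0.0, -0.6, 0.9]
width: 0.531
gripper_force: 0.7
```

Call:
carry_out(increments=[0,0,0,0,0,0,0,0,0,0,0,0,0,0,0,0,0,0,0,0,0,0,0,0,0,0,0,0,0,0,0,0,0,0,0,0], grip=0)

```text
clock: 23.32
position: [0.4909, -0.3396, 0.0305]
ee_rot: [3.101, -0.496, 0.0]
force: [0.1, 0.2, -0.2]
width: 0.997
gripper_force: 0.0
```

Call:
carry_out(increments=[0,0,10,0,0,0,0,0,25,0,0,0,0,0,40,0,0,0,0,0,50,0,0,0,0,0,50,0,0,0,0,0,50,0,0,0,0,0,50,0,0,0,0,0,0,0,0,0])

```text
clock: 24.32
position: [0.4927, -0.3406, 0.3109]
ee_rot: [3.098, -0.496, 0.013]
force: [-0.3, -0.7, -1.0]
width: 1.0
gripper_force: 0.0
```

Run:
```python
from h import *
T=cv2.imread('pics/side0.png');c,a=grab('side','sideF.png');c2,w=grab('wrist','wF.png')
print('tongs-area diff px vs start', (cv2.absdiff(T,a[:,:,::-1].copy())[135:195,325:385].max(2)>40).sum())
g=cv2.cvtColor(w,cv2.COLOR_RGB2HSV);m=cv2.inRange(g,(100,120,50),(130,255,255))
for k in cv2.findContours(m,0,2)[0]:
    if cv2.contourArea(k)>10: print('blue',cv2.boundingRect(k))
m=cv2.inRange(g,(45,120,60),(80,255,255));h=cv2.convexHull(np.vstack(cv2.findContours(m,0,2)[0]));print(cv2.boundingRect(h))
print('expected plates',[np.round(proj(c2,[.49+s*.0068+.0124,-.3418+s*.0209-.004,.086])) for s in(1,-1)])
r=lambda I,x,y,W,H,o:cv2.resize(I[y:y+H,x:x+W],o,interpolation=cv2.INTER_CUBIC)
cv2.imwrite('pics/final.png',np.hstack([r(a,270,130,130,120,(433,400)),r(w,130,90,240,200,(360,400))[:, :360]])[:,:,::-1])
```

```text
tongs-area diff px vs start 1
blue (325, 158, 4, 21)
blue (297, 158, 4, 20)
blue (289, 91, 15, 8)
blue (293, 68, 15, 5)
(282, 130, 63, 58)
expected plates [array([298., 159.]), array([329., 159.])]
```

View pics/final.png

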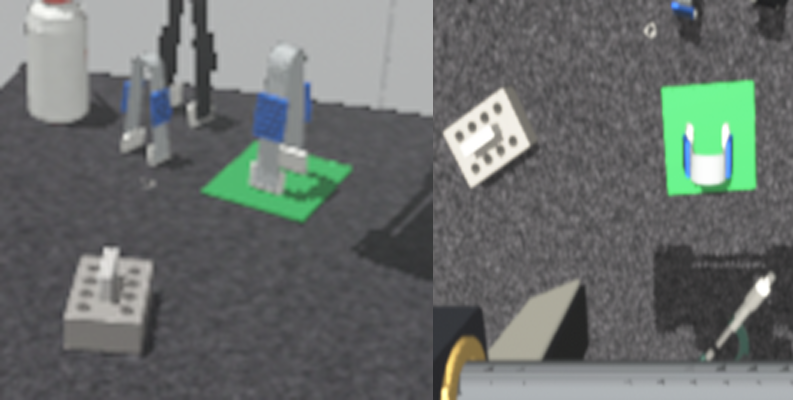

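The tongs stand back on their pad: the side view matches the start to within 1 px of difference. The tall gauge stands upright in the middle of the block at crop (110,275). Handing in.

```bash
python3 -c "
from cell import arm
print(arm.sign_off())"
```

```text
the job is handed in; nothing more can be done
None
```

The job is done and handed in at about 24 s: the taller gauge block stands upright near the middle of the steel block, moved only by the tongs, and the tongs are back upright at their spot on the green pad.

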